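Present the waiting sample tube to the code scanner

TASK

One sample tube is still waiting in the orange-marked row of the rack; the tubes in the green-marked row have been scanned and stay where they are. Draw the waiting tube straight up out of the rack, tilt it parallel to the red line of the scanner's window, and hold the middle of its label about 90 mm straight out in front of the middle of the window, touching neither scanner nor rack. Finish while still holding the tube there steadily in the gripper, and leave everything else on the bench as it is.

Things in the scene. Friction and masses are not known exactly. Their poses are not given: they have to be found in the camera images.
- rack: white fixed sample rack, 130 (x) x 196 (y) x 64 mm high; origin under its centre. Holes 30 mm wide at its y = -55, 0, +55 mm in two rows: its x = -35 mm with an orange strip (waiting), x = +35 mm with a green strip (already scanned). Tubes stand on its base, 8 mm above the bench; the upper of two decks ends 62 mm above the bench, so a foot must rise 54 mm to clear it
- scanner_head: grey fixed head of the scanner, 76 mm wide, 90 high, 68 deep, top 0.37 m above the bench; in front a dark window with a red line up it. Origin: middle of the window's face. -x points straight out of the window, along the beam (35 degrees below level), z up along the red line (leaning 35 degrees from vertical, top toward the side it looks to), y across. Its black neck and round foot, 112 mm wide, lie behind
- tube_red: sealed amber sample tube with a ribbed red screw cap that does not turn; 118 mm tall, 28 mm wide, cap 35 mm wide over its top 22 mm (middle of the cap 107 mm above the foot); 35 to 70 g. Origin at the centre of its flat foot, z along its axis toward the cap; the same all round
- label_red (a point): middle of the white label of the red-capped tube, on the tube's axis 62 mm above its foot; the label is 44 mm high and its black code rings run right round, so any side may face the window
- tube_blue: sealed amber sample tube with a ribbed blue screw cap that does not turn; 118 mm tall, 28 mm wide, cap 35 mm wide over its top 22 mm (middle of the cap 107 mm above the foot); 35 to 70 g. Origin at the centre of its flat foot, z along its axis toward the cap; the same all round
- label_blue (a point): middle of the white label of the blue-capped tube, on the tube's axis 62 mm above its foot; the label is 44 mm high and its black code rings run right round, so any side may face the window
- tube_yellow: sealed amber sample tube with a ribbed yellow screw cap that does not turn; 118 mm tall, 28 mm wide, cap 35 mm wide over its top 22 mm (middle of the cap 107 mm above the foot); 35 to 70 g. Origin at the centre of its flat foot, z along its axis toward the cap; the same all round
- label_yellow (a point): middle of the white label of the yellow-capped tube, on the tube's axis 62 mm above its foot; the label is 44 mm high and its black code rings run right round, so any side may face the window
- tube_white: sealed amber sample tube with a ribbed white screw cap that does not turn; 118 mm tall, 28 mm wide, cap 35 mm wide over its top 22 mm (middle of the cap 107 mm above the foot); 35 to 70 g. Origin at the centre of its flat foot, z along its axis toward the cap; the same all round
- label_white (a point): middle of the white label of the white-capped tube, on the tube's axis 62 mm above its foot; the label is 44 mm high and its black code rings run right round, so any side may face the window
- ball_pen: dark blue ball pen, 142 mm long, 11 mm thick; origin under its middle, bystander
- lab_book: dark blue notebook, 237 x 148 x 17 mm, lying flat near the bench edge; origin under its middle, bystander
- mouse: black computer mouse, 108 x 61 x 39 mm; origin under its middle, bystander
- tip_box: blue pipette tip box with clear lid, 88 x 118 x 67 mm; origin under its middle, bystander

How it is judged:
By the outcome, as a careful person would: the job done as asked, in the order asked, and still so for the second after the job is handed in, while the arm keeps its last pose, push and grip.
It also fails if it takes over 42 s, if anything falls off the work surface, if the arm or the gripper's body presses on something with over 40 N, if the wrist force passes 120 N, or if a joint passes its speed limit or range.

ROBOT

A 7-joint arm with a two-finger parallel gripper is mounted at the origin on a cart in front of the work surface, level with it; the furniture and walls round the work are solid. World frame = base frame: x ahead of the robot, y to its left, z up, the work surface at z = 0. Lengths are in m, angles in rad, forces in N, time in s.
With the tool pointing down it reaches from about 0.4 to 0.85 m from the base axis. Payload 4.5 kg.
Tool frame: the origin (TCP) lies midway between the tips of the shut fingers; the grasp point (between the pads) lies 19 mm behind it; z points along the fingers, y is the line along which they close (so a half turn about z gives the same grasp; the last joint's range is limited). The gripper opens to 88 mm and grips with 3 to 60 N. Pads are 18 mm wide; open, the fingers measure 123 mm over their backs; the gripper's body (75 mm by 187 mm) begins 45 mm behind the grasp point.
Start: joints at [0.034, 0.689, -0.195, 1.565, 0.157, 0.902, -0.215], TCP at [0.625, 0, 0.239] pointing down, gripper open.
Joint ranges: [-3.01, 3.01], [-0.46, 2.08], [-1.47, 1.51], [0.13, 2.56], [-1, 4.14], [0.04, 2.09], [-2.66, 2.66]. Speed limits (rad/s): [2.57, 2.57, 3.14, 3.14, 3.14, 3.14, 3.14].

INTERFACE

Orientations are given as a unit quaternion [x, y, z, w].
In Python, from plant import r gives the robot as it stands. The module is installed in compiled form; this text tells all that it offers.
- The arm moves only by the tool step_arm, never from a script. Its argument "series" is a list of rows, each a list of 7 numbers: the shift along the world's x, y, z in mm, then the turn, a rotation vector about the world's x, y, z in rad, then the closure, from 0 (fully open) to 1 (shut). A call has 1 to 20 rows; each row shifts and turns the commanded pose from where the row before left it; what a row does not reach is not made up. A row lasts 1/10 s, in which the tool goes at most 50 mm and 8.59 degrees, less where a joint would pass 70% of its speed; a pose out of reach is approached as far as the arm can. A call is refused whole if a number of a shift passes 50 or a number of a turn 0.15, either way. A call with a gripper value outside its range is refused whole. The fingers move at their own pace and stop on an object; "force" is the grip in N (left out, the last holds). Time passes only in rows, so rows that do not move let the fingers close. It gives the time, the measured TCP pose, the force, the opening and the grip force at its end, in the units of the state.
- r.get_state(): the state, without advancing time (a new reading comes with each control period).
- r.snapshot(name): name is "scene" or "side" or "wrist"; returns (picture, depth): 384x512x3 uint8, blue, green, red; 384x512 float32, m along the optical axis (not along the pixel's ray), 0 where there is no reading.
- r.get_calibration(name): a dict with "intrinsics" (3x3 intrinsics, pixels), "pose" (4x4, takes a point from camera to world coordinates). Camera axes: x right, y up, looking along -z (the intrinsics and any distortion apply to the point x, -y, -z); pixel columns grow to the right and rows downward; lengths in m; the calibration is good to about 2 mm. A picture is of the moment at which its call begins: read the wrist's pose just before it. get_calibration takes no time and is no camera call; for the wrist camera it gives the pose at the moment of the call.
- r.finish_job(): hands the job in; it is judged then, once.
The state is a dict: "clock": time; "q": joint angles; "qd": joint speeds; "joint_torque": joint torques, N m; "tool_pos": TCP position; "eef_rot": TCP orientation; "contact_force": force on the tool from outside, world axes, zero at the start; "moment": the same for the moment, N m; "opening": opening from 0.0 (shut) to 1.0 (fully open); "finger_force": force on a finger pad.
Only numpy, scipy, OpenCV 4.12 (cv2) and the standard library are available. Lean on these libraries where they do the work, as an engineer would, in place of code of your own. Each camera call takes 0.05 s, during which the arm holds its last target. There are 200 camera calls.

## Working session

There is one attempt and no reset: what is moved stays moved. The work goes in short steps, Python scripts to look and compute and a tool call to move; the robot and the scene stay as the last step left them, time stands still between calls to the robot, and variables do not carry over. Pictures are saved under pics/ and viewed, at most 10 in all, crops included, and the job is handed in when it is done.

Besides the shell and the picture viewer there is one more tool, called after "Request:" by a JSON object that holds its "api" and its "payload", one argument or row to a line. step_arm: Moves the arm, as the interface text tells. Its arguments: {"type":"object","properties":{"series":{"type":"array"},"force":{"type":"number"}},"required":["series"]}

```bash
mkdir -p pics; cat > h.py <<'E'
import numpy as np, cv2
from plant import r
from scipy.spatial.transform import Rotation as R
def snap(n,f):
    c=r.get_calibration(n); im,d=r.snapshot(n); cv2.imwrite(f'pics/{f}.png',im)
    K=np.array(c['intrinsics']); T=np.array(c['pose'])
    v,u=np.mgrid[:384,:512]
    p=np.stack([(u-K[0,2])/K[0,0]*d,-(v-K[1,2])/K[1,1]*d,-d],-1)
    P=p@T[:3,:3].T+T[:3,3]; P[d==0]=np.nan
    np.savez(f'pics/{f}.npz',im=im,P=P); return im,P,c
E
python3 - <<'E'
from h import *
for n in('scene','side'):
    im,P,c=snap(n,n+'0'); print(n,c)
a=cv2.imread('pics/scene0.png');b=cv2.imread('pics/side0.png')
s=r.get_state();print(s['tool_pos'],s['eef_rot'],s['opening'],s['clock'])
E
```

```text
scene {'intrinsics': array([[423.77942328,   0.        , 258.33203426],
       [  0.        , 423.77942328, 188.72369083],
       [  0.        ,   0.        ,   1.        ]]), 'pose': array([[ 0.55808273,  0.53871288, -0.63113556, -0.33762674],
       [-0.8297794 ,  0.35944493, -0.42692562, -0.65210985],
       [-0.00313185,  0.76196311,  0.64761286,  1.12212013],
       [ 0.        ,  0.        ,  0.        ,  1.        ]])}
side {'intrinsics': array([[358.64697556,   0.        , 262.53112774],
       [  0.        , 358.64697556, 192.43154779],
       [  0.        ,   0.        ,   1.        ]]), 'pose': array([[-0.99132135,  0.02897104, -0.12822892,  0.41757761],
       [-0.12971695, -0.37392171,  0.9183442 ,  1.11996079],
       [-0.02134219,  0.92700768,  0.37443461,  0.63231849],
       [ 0.        ,  0.        ,  0.        ,  1.        ]])}
[ 6.24431793e-01 -3.04658294e-05  2.37989353e-01] [ 7.07068281e-01  7.07144789e-01 -6.26473098e-04 -5.48376847e-04] 1.0000651434408112 0.1
```

View pics/scene0.png

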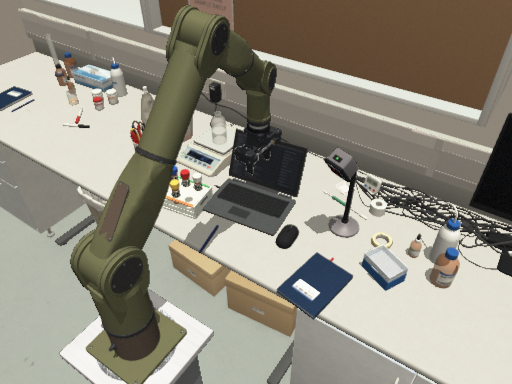

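View pics/side0.png

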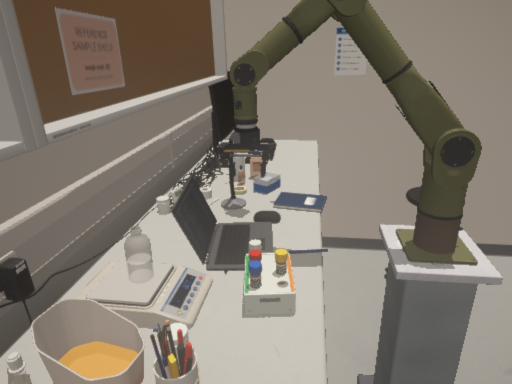

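The side view shows the rack at about (268,280). The yellow tube (281,262) stands alone in the orange row and blue, red and white stand in the green row. The scanner is in the scene view at (343,165). Next I'll measure both.

```bash
python3 - <<'E'
from h import *
z=np.load('pics/side0.npz');im,P=z['im'],z['P']
hsv=cv2.cvtColor(im,cv2.COLOR_BGR2HSV)
# caps & strips
def m(nm,lo,hi,box):
    u0,v0,u1,v1=box
    k=np.zeros(im.shape[:2],bool);k[v0:v1,u0:u1]=True
    k&=(cv2.inRange(hsv,np.array(lo),np.array(hi))>0)&np.isfinite(P[...,0])
    Q=P[k]; print(nm,k.sum(),np.median(Q,0).round(3),np.percentile(Q,5,0).round(3),np.percentile(Q,95,0).round(3))
    return Q
m('yellow',(22,120,100),(34,255,255),(265,245,295,275))
m('blue',(100,120,60),(125,255,255),(245,255,265,275))
m('red',(0,150,80),(6,255,255),(245,240,265,270))
for nm,lo,hi in(('orange',(8,120,150),(20,255,255)),('green',(45,80,80),(85,255,255))):
    Q=m(nm,lo,hi,(235,255,305,300))
    Q=Q[(abs(Q[:,2]-.064)<.015)]
    if len(Q)>3:
        c=Q.mean(0);_,_,vt=np.linalg.svd(Q[:,:2]-c[:2]);print(c,vt[0])
k=(P[...,2]>.055)&(P[...,2]<.07);k[:,:235]=0;k[:,305:]=0;k[:235]=0;k[320:]=0
Q=P[k];print('decktop',len(Q),cv2.minAreaRect((Q[:,:2]*1000).astype(np.float32)))
a=cv2.resize(im[225:325,215:325],None,fx=5,fy=5,interpolation=cv2.INTER_CUBIC)
cv2.imwrite('pics/rack.png',a)
z=np.load('pics/scene0.npz');im,P=z['im'],z['P']
b=cv2.resize(im[140:245,290:400],None,fx=5,fy=5,interpolation=cv2.INTER_CUBIC);cv2.imwrite('pics/scan.png',b)
Q=P[140:190,320:365].reshape(-1,3);Q=Q[Q[:,2]>.2];print('head',len(Q),Q.min(0),Q.max(0),np.median(Q,0))
Q=P[200:245,320:375].reshape(-1,3);Q=Q[(Q[:,2]>.012)&(Q[:,2]<.06)];print('foot',len(Q),Q.min(0),Q.max(0))
E
```

```text
yellow 71 [0.488 0.291 0.123] [0.476 0.275 0.121] [0.501 0.303 0.125]
blue 67 [0.549 0.354 0.124] [0.537 0.342 0.122] [0.562 0.367 0.125]
red 60 [0.557 0.3   0.124] [0.545 0.287 0.122] [0.569 0.312 0.125]
orange 99 [0.464 0.294 0.061] [0.451 0.225 0.059] [0.474 0.359 0.11 ]
[0.46279386 0.29312149 0.06057726] [-0.14708266  0.9891242 ]
green 93 [0.579 0.312 0.06 ] [0.567 0.226 0.058] [0.593 0.379 0.062]
[0.58043818 0.3072552  0.06020719] [-0.14985083  0.98870862]
decktop 1445 ((522.604248046875, 293.7445373535156), (131.44207763671875, 198.93643188476562), 8.644213676452637)
head 757 [ 0.63053367 -0.31883743  0.20023391] [ 0.75897957 -0.22540345  0.37119407] [ 0.66982712 -0.28933987  0.34237214]
foot 524 [ 0.69348327 -0.42330742  0.01201244] [ 0.90306382 -0.22366841  0.05977515]
```

View pics/rack.png

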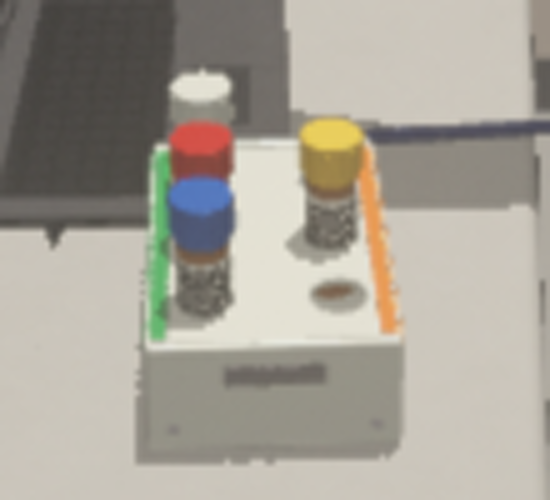

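View pics/scan.png

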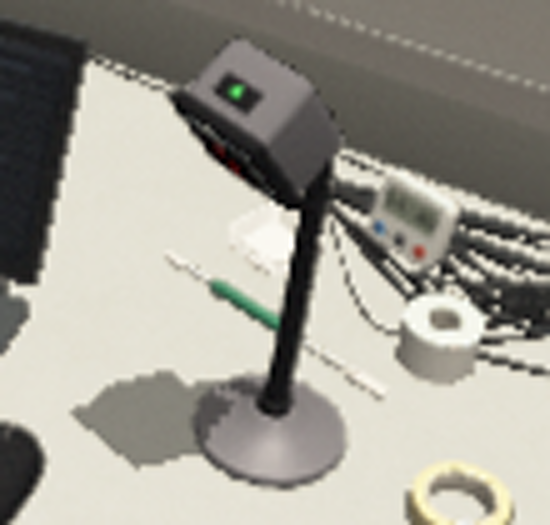

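The rack crop shows the yellow tube in the middle hole of the orange row, with the nearest hole empty. The scan crop shows the head's top face, with the green LED at (235,90) and the dark window with a red line below-left at (225,155). I'll fit a box to the head cloud.

```bash
cat >> h.py <<'E'
def frame(a):
    d=np.array([np.cos(a),np.sin(a),0]);k=np.array([0,0,1.]);s,c=np.sin(np.radians(35)),np.cos(np.radians(35))
    x=-(c*d-s*k); z=s*d+c*k; return np.stack([x,np.cross(z,x),z],1)
E
python3 - <<'E'
from h import *
from scipy.optimize import least_squares
z=np.load('pics/scene0.npz');P1=z['P'][140:190,320:365].reshape(-1,3)
z=np.load('pics/side0.npz');P2=z['P'].reshape(-1,3)
S=[]
for P in(P1,P2):
    P=P[(P[:,2]>.23)&(P[:,2]<.385)&(P[:,0]>.58)&(P[:,0]<.82)&(P[:,1]<-.17)&(P[:,1]>-.42)];S.append(P);print(len(P),P.min(0),P.max(0)) if len(P) else 0
h=np.array([34,38,45])/1000
def f(p,Q):
    q=(Q-p[:3])@frame(p[3]);q[:,0]-=.034
    e=abs(q)-h
    return np.linalg.norm(np.maximum(e,0),axis=1)+np.minimum(e.max(1),0)
for nm,Q in(('scene',S[0]),('both',np.vstack(S))):
  if len(Q)<50: continue
  best=min((least_squares(f,[Q[:,0].mean(),Q[:,1].mean(),.294,a],args=(Q,),loss='soft_l1',f_scale=.003) for a in np.arange(0,6.3,.5)),key=lambda o:o.cost)
  print(nm,best.x,np.degrees(best.x[3]),best.cost,np.percentile(abs(best.fun),[50,90]))
# red line
z=np.load('pics/scene0.npz');im=z['im'].astype(int)
k=(im[...,2]>im[...,1]*2)&(im[...,2]>60);k[:140]=0;k[190:]=0;k[:,:320]=0;k[:,365:]=0
print(np.argwhere(k),z['P'][k])
p=best.x;c=r.get_calibration('scene');T=np.linalg.inv(c['pose'])
for zz in(-.03,0,.03):
    w=p[:3]+frame(p[3])@[0,0,zz];q=T[:3,:3]@w+T[:3,3];u=c['intrinsics']@[q[0],-q[1],-q[2]];print(w,u[:2]/u[2])
E
```

```text
719 [ 0.63053367 -0.31883743  0.23040164] [ 0.75897957 -0.22540345  0.37119407]
105 [ 0.69477241 -0.2885536   0.27699296] [ 0.74784983 -0.23564767  0.33431135]
scene [ 0.66822736 -0.26459714  0.29964128  2.83133349] 162.22345929566134 0.005718226529250588 [0.00141537 0.00455739]
both [ 0.66828648 -0.2649879   0.29953784  2.79927942] 160.38689648049558 0.006795217432198944 [0.001721   0.00558513]
[[170 334]
 [174 337]] [[ 0.65753505 -0.26352587  0.31169751]
 [ 0.67676886 -0.26789569  0.28507803]]
[ 0.68449542 -0.27076382  0.27496328] [338.50880144 175.54014967]
[ 0.66828648 -0.2649879   0.29953784] [335.50873193 171.46859107]
[ 0.65207754 -0.25921198  0.3241124 ] [332.40013842 167.24974861]
```

Request:
{"api": "step_arm", "payload": {
  "series": [
    [-34, 0, 3, 0, 0, 0.123, 0],
    [-34, 0, 3, 0, 0, 0.123, 0],
    [-34, 0, 3, 0, 0, 0.123, 0],
    [-34, 10, 3, 0, 0, 0.123, 0],
    [0, 28, 0, 0, 0, 0.123, 0],
    [0, 28, 0, 0, 0, 0.123, 0],
    [0, 28, 0, 0, 0, 0.123, 0],
    [0, 28, 0, 0, 0, 0.123, 0],
    [0, 28, 0, 0, 0, 0.123, 0],
    [0, 28, 0, 0, 0, 0.123, 0],
    [0, 28, 0, 0, 0, 0.123, 0],
    [0, 28, 0, 0, 0, 0.123, 0],
    [0, 28, 0, 0, 0, 0.123, 0],
    [0, 28, 0, 0, 0, 0.123, 0],
    [0, 28, 0, 0, 0, 0, 0],
    [0, 0, 0, 0, 0, 0, 0]
  ]
}}

```text
clock: 1.7
tool_pos: [0.4875, 0.3227, 0.2507]
eef_rot: [-0.078, 0.997, 0.002, -0.0]
contact_force: [-0.2, -0.6, 0.3]
opening: 1.002
finger_force: 0.0
```

```bash
python3 - <<'E'
from h import *
s=r.get_state();Rt=R.from_quat(s['eef_rot']).as_matrix();print(s['clock'],s['tool_pos'],s['q'],Rt.round(3))
im,P,c=snap('wrist','w1')
hsv=cv2.cvtColor(im,cv2.COLOR_BGR2HSV)
k=(cv2.inRange(hsv,np.array((22,110,90)),np.array((34,255,255)))>0)&(P[...,2]>.1)
n,l,st,_=cv2.connectedComponentsWithStats(k.astype(np.uint8));i=1+st[1:,4].argmax();Q=P[l==i];print(st[i])
t=Q[Q[:,2]>.12];print('cap',len(t),t.mean(0),t.min(0),t.max(0),cv2.minEnclosingCircle((t[:,:2]*1000).astype(np.float32)))
z=np.load('pics/scene0.npz')['P'].reshape(-1,3)
y=np.load('pics/side0.npz')['P'].reshape(-1,3)
for y0 in np.arange(-.35,.4,.1):
    q=np.vstack([z,y]);q=q[(abs(q[:,1]-y0)<.05)];print(round(y0,2),[ (round(x,2),round(float(q[abs(q[:,0]-x)<.05][:,2].max()),2)) for x in np.arange(.35,.8,.1) if (abs(q[:,0]-x)<.05).any()])
E
```

```text
1.7 [0.48751187 0.3227491  0.25068629] [-0.28013736  0.68699679 -0.67296033  1.66419576  0.49654731  0.96583407
  0.59694417] [[-0.988 -0.156 -0.001]
 [-0.156  0.988  0.004]
 [ 0.     0.004 -1.   ]]
[197 163  33  35 872]
cap 822 [0.48747256 0.2853071  0.12632589] [0.4711727  0.26874824 0.12029736] [0.50543199 0.3014834  0.12866814] ((488.4223937988281, 285.56134033203125), 17.357606887817383)
-0.35 [(np.float64(0.35), 0.02), (np.float64(0.45), 0.02), (np.float64(0.55), 0.03), (np.float64(0.65), 0.37), (np.float64(0.75), 0.33)]
-0.25 [(np.float64(0.35), 0.02), (np.float64(0.45), 0.02), (np.float64(0.55), 0.03), (np.float64(0.65), 0.37), (np.float64(0.75), 0.36)]
-0.15 [(np.float64(0.35), 0.01), (np.float64(0.45), 0.01), (np.float64(0.55), 0.04), (np.float64(0.65), 0.04), (np.float64(0.75), 0.01)]
-0.05 [(np.float64(0.35), 0.84), (np.float64(0.45), 0.8), (np.float64(0.55), 0.71), (np.float64(0.65), 0.63), (np.float64(0.75), 0.35)]
0.05 [(np.float64(0.35), 0.84), (np.float64(0.45), 0.75), (np.float64(0.55), 0.7), (np.float64(0.65), 0.63), (np.float64(0.75), 0.35)]
0.15 [(np.float64(0.35), 0.01), (np.float64(0.45), 0.07), (np.float64(0.55), 0.07), (np.float64(0.65), 0.03), (np.float64(0.75), 0.19)]
0.25 [(np.float64(0.35), 0.01), (np.float64(0.45), 0.13), (np.float64(0.55), 0.13), (np.float64(0.65), 0.06), (np.float64(0.75), 0.2)]
0.35 [(np.float64(0.35), 0.0), (np.float64(0.45), 0.13), (np.float64(0.55), 0.13), (np.float64(0.65), 0.04), (np.float64(0.75), 0.08)]
```

View pics/w1.png

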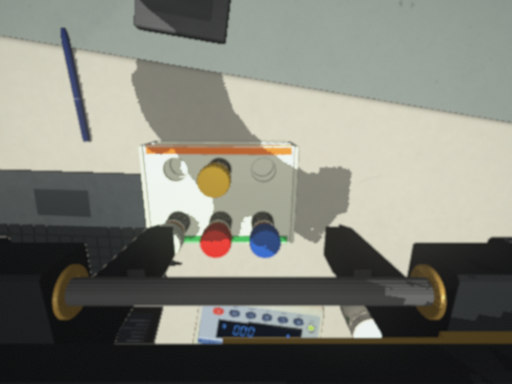

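The wrist view shows the yellow cap at (214,180) in the middle orange hole, and the two holes beside it are empty. The measured cap centre is (0.488, 0.286).

Request:
{"api": "step_arm", "payload": {
  "series": [
    [0, -18, 0, 0, 0, 0, 0],
    [0.5, -18, -10, 0, 0, 0, 0],
    [0, 0, -30, 0, 0, 0, 0],
    [0, 0, -30, 0, 0, 0, 0],
    [0, 0, -30, 0, 0, 0, 0],
    [0, 0, -30, 0, 0, 0, 0],
    [0, 0, -15, 0, 0, 0, 0],
    [0, 0, -10, 0, 0, 0, 0],
    [0, 0, 0, 0, 0, 0, 0],
    [0, 0, 0, 0, 0, 0, 0]
  ]
}}

```text
clock: 2.75
tool_pos: [0.4899, 0.2817, 0.0963]
eef_rot: [-0.075, 0.997, 0.0, 0.0]
contact_force: [0.2, 0.8, -0.7]
opening: 1.0
finger_force: 0.0
```

Request:
{"api": "step_arm", "payload": {
  "series": [
    [0, 0, 0, 0, 0, 0, 1],
    [0, 0, 0, 0, 0, 0, 1],
    [0, 0, 0, 0, 0, 0, 1],
    [0, 0, 0, 0, 0, 0, 1],
    [0, 0, 0, 0, 0, 0, 1],
    [0, 0, 0, 0, 0, 0, 1],
    [0, 0, 0, 0, 0, 0, 1],
    [0, 0, 0, 0, 0, 0, 1]
  ],
  "force": 35
}}

```text
clock: 3.55
tool_pos: [0.4895, 0.2824, 0.0958]
eef_rot: [-0.076, 0.997, 0.0, 0.0]
contact_force: [-0.2, 0.5, 0.1]
opening: 0.373
finger_force: 35.0
```

Request:
{"api": "step_arm", "payload": {
  "series": [
    [0, 0, 5, 0, 0, 0, 1],
    [0, 0, 8, 0, 0, 0, 1],
    [0, 0, 10, 0, 0, 0, 1],
    [0, 0, 10, 0, 0, 0, 1]
  ]
}}

```text
clock: 3.95
tool_pos: [0.4896, 0.2819, 0.1298]
eef_rot: [-0.075, 0.997, -0.0, 0.0]
contact_force: [-0.6, -0.1, -0.2]
opening: 0.369
finger_force: 35.0
```

Request:
{"api": "step_arm", "payload": {
  "series": [
    [0, 0, 15, 0, 0, 0, 1],
    [0, 0, 20, 0, 0, 0, 1],
    [0, 0, 20, 0, 0, 0, 1],
    [0, 0, 20, 0, 0, 0, 1],
    [0, 0, 25, 0, 0, 0, 1],
    [0, 0, 30, 0, 0, 0, 1],
    [0, 0, 30, 0, 0, 0, 1],
    [0, 0, 20, 0, 0, 0, 1],
    [0, 0, 0, 0, 0, 0, 1]
  ]
}}

```text
clock: 4.85
tool_pos: [0.4904, 0.2833, 0.3123]
eef_rot: [-0.075, 0.997, 0.002, 0.003]
contact_force: [0.5, -0.5, 0.4]
opening: 0.37
finger_force: 35.0
```

```bash
python3 - <<'E'
from h import *
s=r.get_state();print(s['tool_pos'],s['q'],s['contact_force'])
im,P,c=snap('side','s2')
cv2.imwrite('pics/s2c.png',cv2.resize(im[150:320,200:340],None,fx=3.4,fy=3.4))
p=np.array([.6685,-.265,.297]);F=frame(np.radians(161.3))
L=p+F@[-.09,0,0];T=L+.026*F[:,2]
y=F[:,1]*np.sign(F[1,1]);z=-F[:,2];G=np.stack([np.cross(y,z),y,z],1)
Rc=R.from_quat(s['eef_rot']).as_matrix();print('label',L,'TCP',T,'shift',(T-s['tool_pos'])*1000,'rotvec',R.from_matrix(G@Rc.T).as_rotvec())
E
```

```text
[0.49040696 0.2832995  0.31232918] [-0.18562684  0.59594314 -0.71791765  1.63898683  0.43666267  1.06627485
  0.69095785] [ 0.49923647 -0.48493215  0.39755128]
label [ 0.59866817 -0.24136323  0.24537812] TCP [ 0.58454243 -0.23658193  0.26667607] shift [  94.13547579 -519.88143213  -45.65310591] rotvec [-0.05644505 -0.60824448 -0.46357006]
```

View pics/s2c.png

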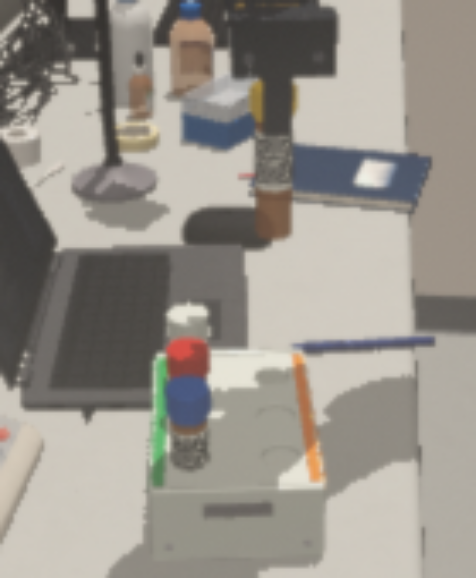

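The crop shows the yellow tube hanging plumb from the gripper with its foot clear, and the other three still in place. I'll carry it over to a standoff with the tilt.

Request:
{"api": "step_arm", "payload": {
  "series": [
    [0, -15, 0, 0, 0, 0, 1],
    [0, -25, 0, 0, 0, 0, 1],
    [0, -30, 0, -0.0035, -0.038, -0.029, 1],
    [0, -30, 0, -0.0035, -0.038, -0.029, 1],
    [0, -30, 0, -0.0035, -0.038, -0.029, 1],
    [0, -30, 0, -0.0035, -0.038, -0.029, 1],
    [0, -30, 0, -0.0035, -0.038, -0.029, 1],
    [0, -30, 0, -0.0035, -0.038, -0.029, 1],
    [0, -30, 0, -0.0035, -0.038, -0.029, 1],
    [0, -30, 0, -0.0035, -0.038, -0.029, 1],
    [0, -30, 0, -0.0035, -0.038, -0.029, 1],
    [0, -30, 0, -0.0035, -0.038, -0.029, 1],
    [0, -30, 0, -0.0035, -0.038, -0.029, 1],
    [0, -30, 0, -0.0035, -0.038, -0.029, 1],
    [0, -30, 0, -0.0035, -0.038, -0.029, 1],
    [0, -30, 0, -0.0035, -0.038, -0.029, 1],
    [5, -25, -5, -0.0035, -0.038, -0.029, 1],
    [10, -15, -10, -0.0035, -0.038, -0.029, 1],
    [5, 0, -10, 0, 0, 0, 1],
    [0, 0, 0, 0, 0, 0, 1]
  ]
}}

```text
clock: 6.9
tool_pos: [0.4904, -0.1938, 0.284]
eef_rot: [0.138, 0.956, -0.049, 0.254]
contact_force: [-0.6, -0.7, -0.6]
opening: 0.371
finger_force: 34.9
```

```bash
python3 - <<'E'
from h import *
s=r.get_state();print(s['clock'],s['tool_pos'],s['q'],s['contact_force'],s['opening'])
a,P,c=snap('scene','a3');b,P,c=snap('wrist','b3')
print('wrist',c['pose'].round(3))
cv2.imwrite('pics/ab3.png',np.hstack([cv2.resize(a[110:250,260:400],(400,400)),cv2.resize(b,(400,400))]))
E
```

```text
6.9 [ 0.49042756 -0.19384675  0.28398903] [ 0.50178671  0.37836522 -0.32458265  2.28411236  1.73529214  0.17280266
 -0.17788535] [-0.61671108 -0.65672956 -0.58456557] 0.3714935648123089
wrist [[ 0.29  -0.665 -0.688  0.36 ]
 [ 0.957  0.184  0.226 -0.154]
 [-0.024 -0.723  0.69   0.375]
 [ 0.     0.     0.     1.   ]]
```

View pics/ab3.png

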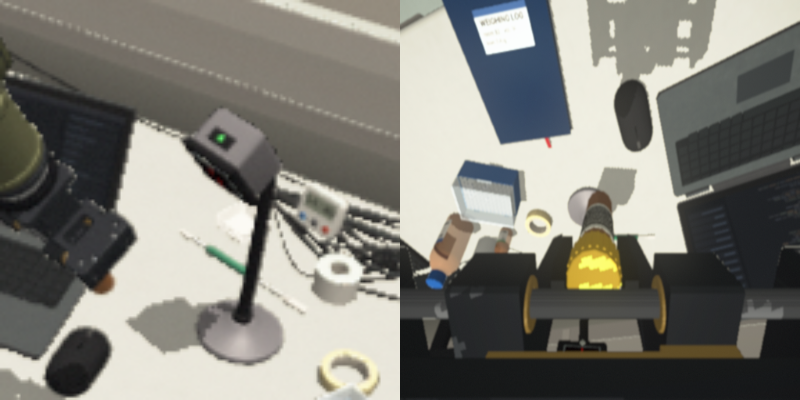

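The left panel shows the scanner at about (230,150), with the gripper and tube foot at (100,283) still well short of it. The right panel shows the yellow cap centred in the fingers with the tube straight below it.

```bash
cat > g.py <<'E'
from h import *
def goal(p,az,lab=.026):
    s=r.get_state();F=frame(np.radians(az));L=np.array(p)+F@[-.09,0,0];T=L+lab*F[:,2]
    y=F[:,1]*np.sign(F[1,1]);z=-F[:,2];G=np.stack([np.cross(y,z),y,z],1)
    Rc=R.from_quat(s['eef_rot']).as_matrix()
    print('shift',((T-s['tool_pos'])*1000).round(1),'rotvec',R.from_matrix(G@Rc.T).as_rotvec().round(4))
E
python3 - <<'E'
from g import *
from scipy.optimize import least_squares
Rc=R.from_quat(r.get_state()['eef_rot']).as_matrix();t=r.get_state()['tool_pos']
# tube in tool frame from wrist cloud
P=np.load('pics/b3.npz')['P'].reshape(-1,3);q=(P-t)@Rc*1000
for lo,hi in((-28,-12),(5,25),(25,45),(45,65),(65,86)):
    k=(q[:,2]>lo)&(q[:,2]<hi)&(abs(q[:,:2])<24).all(1);e=q[k];
    if len(e):print(lo,hi,len(e),'x',np.percentile(e[:,0],[3,50,97]).round(1),'y',np.percentile(e[:,1],[3,50,97]).round(1))
k=(abs(q[:,:2])<15).all(1)&(q[:,2]<110);print('far end',np.percentile(q[k][:,2],[95,99,100]))
im,P,c=snap('side','s3')
S=[np.load('pics/a3.npz')['P'][140:190,320:365].reshape(-1,3),P.reshape(-1,3)];S=[P[(P[:,2]>.24)&(P[:,2]<.385)&(P[:,0]>.60)&(P[:,0]<.82)&(P[:,1]<-.2)&(P[:,1]>-.36)] for P in S]
h=np.array([34,38,45])/1000
def f(p,Q):
    q=(Q-p[:3])@frame(p[3]);q[:,0]-=.034
    e=abs(q)-h
    return np.linalg.norm(np.maximum(e,0),axis=1)+np.minimum(e.max(1),0)
for Q in(S[0],S[1],np.vstack(S)):
    o=least_squares(f,[.668,-.265,.297,2.81],args=(Q,),loss='soft_l1',f_scale=.002);print(len(Q),o.x,np.degrees(o.x[3]),np.median(abs(o.fun)))
goal([.668,-.265,.297],np.degrees(o.x[3]))
E
```

```text
-28 -12 1441 x [ 2.  11.1 17.5] y [-22.4   2.4  22.8]
5 25 458 x [ 5.7 12.9 14.6] y [-12.1   1.   13. ]
25 45 319 x [ 5.8 13.1 14.7] y [-11.    2.4  13.9]
45 65 210 x [ 6.2 12.6 14.3] y [-9.7  3.  14.5]
65 86 182 x [ 5.3 12.5 14.3] y [-8.5  4.3 15.7]
far end [63.07154398 79.88345442 84.71256047]
702 [ 0.66823375 -0.26434863  0.29993071  2.82264646] 161.72572903484863 0.0013526010786560003
509 [ 0.66432627 -0.26648691  0.29378664  2.77824519] 159.18172403146053 0.0015796193368114025
1211 [ 0.66556156 -0.2651125   0.29718766  2.80921195] 160.9559885638932 0.002398426581243465
shift [ 92.8 -42.4 -19.2] rotvec [-0.003  -0.0887 -0.0373]
```

Request:
{"api": "step_arm", "payload": {
  "series": [
    [5, -8, -3, 0, -0.009, -0.004, 1],
    [10, -8, -4, 0, -0.009, -0.004, 1],
    [10, -8, -4, 0, -0.009, -0.004, 1],
    [10, -8, -4, 0, -0.009, -0.004, 1],
    [10, -5, -4, 0, -0.009, -0.004, 1],
    [10, -5, 0, 0, -0.009, -0.004, 1],
    [10, 0, 0, 0, -0.009, -0.004, 1],
    [0, 0, 0, 0, 0, 0, 1]
  ]
}}

```text
clock: 7.85
tool_pos: [0.559, -0.2347, 0.2676]
eef_rot: [0.152, 0.945, -0.048, 0.286]
contact_force: [0.6, 0.1, 0.2]
opening: 0.371
finger_force: 34.9
```

```bash
python3 - <<'E'
from g import *
s=r.get_state();print(s['clock'],s['q'],s['contact_force']);goal([.668,-.265,.297],161)
E
```

```text
7.85 [ 0.62315992  0.51333073 -0.45367552  2.15951581  1.92970092  0.25531733
 -0.32751233] [0.60576193 0.12700457 0.2262342 ]
shift [25.2 -1.4 -0.9] rotvec [-0.0029 -0.0223 -0.0105]
```

Reaching fine. I'll make the final approach and then check from the fixed cameras.

Request:
{"api": "step_arm", "payload": {
  "series": [
    [6, 0, 0, 0, -0.006, -0.002, 1],
    [6, 0, 0, 0, -0.006, -0.003, 1],
    [6, 0, 0, -0.001, -0.006, -0.003, 1],
    [4, -1, -1, -0.001, -0.004, -0.002, 1],
    [3, 0, 0, 0, 0, 0, 1],
    [0, 0, 0, 0, 0, 0, 1],
    [0, 0, 0, 0, 0, 0, 1]
  ]
}}

```text
clock: 8.55
tool_pos: [0.5824, -0.2363, 0.2663]
eef_rot: [0.158, 0.941, -0.05, 0.296]
contact_force: [-0.5, -0.1, -0.0]
opening: 0.369
finger_force: 34.9
```

```bash
python3 - <<'E'
from g import *
s=r.get_state();print(s['clock'],s['q'],s['contact_force']);goal([.668,-.265,.297],161)
t=s['tool_pos'];Rc=R.from_quat(s['eef_rot']).as_matrix()
a,Pa,_=snap('scene','a4');b,Pb,_=snap('side','b4');w,Pw,_=snap('wrist','w4')
from scipy.optimize import least_squares
for n,P in(('scene',Pa),('side',Pb),('wrist',Pw)):
    q=((P.reshape(-1,3)-t)@Rc)*1000
    e=q[(abs(q[:,:2])<28).all(1)&(q[:,2]>12)&(q[:,2]<86)]
    if len(e)<25: print(n,len(e));continue
    # cylinder radius 14: x=a+b*z, y=c+d*z
    f=lambda p:np.hypot(e[:,0]-p[0]-p[1]*e[:,2],e[:,1]-p[2]-p[3]*e[:,2])-14
    o=least_squares(f,[0,0,0,0],loss='soft_l1',f_scale=1);print(n,len(e),o.x.round(3),np.median(abs(o.fun)),e[:,2].min(),e[:,2].max())
cv2.imwrite('pics/ab4.png',np.hstack([cv2.resize(a[110:250,260:400],(400,400)),cv2.resize(b[110:250,180:320],(400,400))]))
E
```

```text
8.55 [ 0.60779126  0.54111781 -0.46039935  2.12066831  1.93067263  0.27931798
 -0.34159163] [-0.46059551 -0.06131673 -0.03447938]
shift [1.8 0.2 0.4] rotvec [-0.0004 -0.0019  0.0005]
scene 15
side 116 [ 3.078 -0.009  2.262  0.017] 1.2516664430214508 12.689896585569333 85.62124582627798
wrist 977 [ 0.055 -0.01  -0.947  0.053] 0.1631921298135186 12.034506439542673 84.67951293330054
```

View pics/ab4.png

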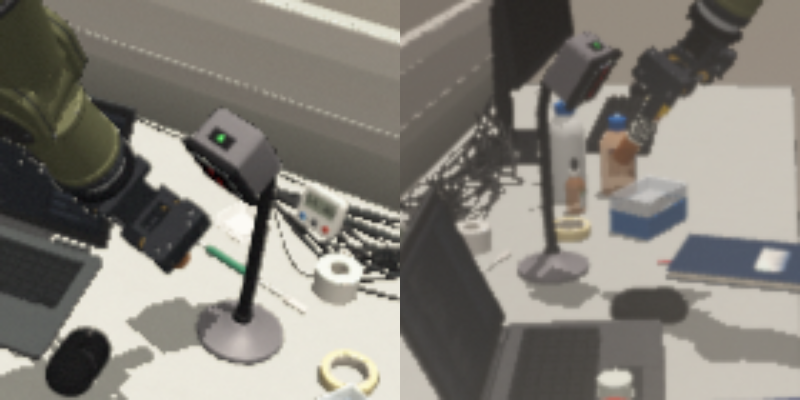

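The left panel shows the tube's foot in front of the window with a clear gap. The right panel shows the label near (640,130), facing the red line at (600,80). The wrist fit suggests the tube is skewed about 3° in the grip, so I'll check whether that is a wrist calibration error, using the bench and rack in the clouds.

```bash
python3 - <<'E'
from g import *
for n in('w1','w4','side0'):
    P=np.load(f'pics/{n}.npz')['P'].reshape(-1,3)
    Q=P[(abs(P[:,2])<.012)&(P[:,0]>.35)&(P[:,0]<.95)&(abs(P[:,1])<.5)]
    for _ in range(3):
        A=np.c_[Q[:,:2],np.ones(len(Q))];s=np.linalg.lstsq(A,Q[:,2],rcond=None)[0];Q=Q[abs(A@s-Q[:,2])<.004]
    print(n,len(Q),'bench slope',s.round(4))
P=np.load('pics/w1.npz')['P'].reshape(-1,3)
k=(abs(P[:,2]-.063)<.005)&(abs(P[:,0]-.52)<.09)&(abs(P[:,1]-.29)<.13)
print(cv2.minAreaRect((P[k][:,:2]*1000).astype(np.float32)))
# tilt of tube at pick? axis in scanner frame via wrist fit
s=r.get_state();Rc=R.from_quat(s['eef_rot']).as_matrix();F=frame(np.radians(161))
for d in(.053,.017):
    ax=-Rc@np.array([-.01,d,1]);ax/=np.linalg.norm(ax);print('axis in scanner frame',F.T@ax,'fix',np.cross(ax,F[:,2]))
E
```

```text
w1 42940 bench slope [ 0.0015  0.0001 -0.0003]
w4 44323 bench slope [0.     0.0004 0.0004]
side0 12495 bench slope [-0.0003  0.0007 -0.0025]
((523.1213989257812, 289.80609130859375), (131.39285278320312, 195.7190399169922), 8.577255249023438)
axis in scanner frame [-0.00811742 -0.05238017  0.99859422] fix [-0.0379269   0.02164443 -0.03004403]
axis in scanner frame [-0.0081147  -0.01645311  0.99983171] fix [-0.01010143  0.01206048 -0.00943711]
```

The wrist calibration holds up: the bench reads level and the rack azimuth agrees. So the 3° skew is real. I'll correct for it, turning about the label.

```bash
python3 - <<'E'
from g import *
s=r.get_state();Rc=R.from_quat(s['eef_rot']).as_matrix();F=frame(np.radians(161))
L=np.array([.668,-.265,.297])+F@[-.09,0,0]
fix=np.array([-.038,.022,-.030])
Rn=R.from_rotvec(fix).as_matrix()@Rc
print((L-Rn@[-.0002,.0004,.0248]-s['tool_pos'])*1000)
E
```

```text
[ 2.8433854   0.87095867 -0.63513926]
```

Request:
{"api": "step_arm", "payload": {
  "series": [
    [1, 0.5, 0, -0.013, 0.007, -0.01, 1],
    [1, 0.5, -0.5, -0.013, 0.007, -0.01, 1],
    [1, 0, 0, -0.012, 0.007, -0.01, 1],
    [0, 0, 0, 0, 0, 0, 1],
    [0, 0, 0, 0, 0, 0, 1],
    [0, 0, 0, 0, 0, 0, 1]
  ]
}}

```text
clock: 9.3
tool_pos: [0.5854, -0.2355, 0.2658]
eef_rot: [0.166, 0.94, -0.074, 0.288]
contact_force: [0.1, -0.1, 0.1]
opening: 0.37
finger_force: 34.9
```

```bash
python3 - <<'E'
from g import *
from scipy.optimize import least_squares
s=r.get_state();t=s['tool_pos'];Rc=R.from_quat(s['eef_rot']).as_matrix();F=frame(np.radians(161))
w,P,_=snap('wrist','w5')
q=((P.reshape(-1,3)-t)@Rc)*1000
e=q[(abs(q[:,:2])<28).all(1)&(q[:,2]>12)&(q[:,2]<95)]
f=lambda p:np.hypot(e[:,0]-p[0]-p[1]*e[:,2],e[:,1]-p[2]-p[3]*e[:,2])-14
o=least_squares(f,[0,0,0,0],loss='soft_l1',f_scale=1).x
ax=-Rc@[o[1],o[3],1];ax/=np.linalg.norm(ax)
lab=t+Rc@[(o[0]+o[1]*25)/1e3,(o[2]+o[3]*25)/1e3,.025]
print(s['clock'],o,e[:,2].max(),'axis',F.T@ax,'label in scanner frame',F.T@(lab-[.668,-.265,.297]),s['qd'].round(3),s['contact_force'])
E
```

```text
9.3 [-0.03007481 -0.00887657 -0.92123397  0.05338098] 85.00135172302323 axis [ 4.97200650e-04 -5.69443844e-04  9.99999714e-01] label in scanner frame [-8.97608065e-02  9.08633445e-05 -2.48881876e-04] [ 0.007  0.002  0.001  0.001 -0.    -0.001  0.002] [ 0.14716771 -0.11096776  0.09982286]
```

The tube is aligned, centred and steady.

```bash
python3 -c "
from plant import r
print(r.finish_job())"
```

```text
the job is handed in; nothing more can be done
None
```

I drew the yellow-capped tube straight up out of the orange row and handed the job in at about 9 s, with the gripper still holding the tube steadily, parallel to the red line. Its label middle measured 90 mm out from the window's middle, with no contact force showing, and I moved nothing else.

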